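# Sort the tool and the engine parts out from under the bench shelf

### The arm

A 6-joint arm with a two-finger parallel gripper is mounted at the origin on the work surface. World frame = base frame: x ahead of the robot, y to its left, z up, the work surface at z = 0. Lengths are in m, angles in rad, forces in N, time in s.
With the tool pointing down it reaches from about 0.35 to 0.85 m from the base axis. Payload 8.1 kg.
Tool frame: the origin (TCP) lies midway between the tips of the shut fingers; the grasp point (between the pads) lies 19 mm behind it; z points along the fingers, y is the line along which they close (so a half turn about z gives the same grasp; the last joint's range is limited). The gripper opens to 85 mm and grips with 20 to 120 N. Pads are 22 mm wide; open, the fingers measure 114 mm over their backs; the gripper's body (76 mm by 85 mm) begins 54 mm behind the grasp point. The pads swing forward as they close: fully open they stand 13 mm farther back than shut.
Start: joints at [-1.257, 0.13, 1.488, -0, 1.523, -0.085], TCP at [0.233, -0.553, 0.231] pointing down, gripper open.
Joint ranges: [-2.96, 2.96], [-0.89, 2.26], [0.02, 2.5], [-1.34, 4.48], [0, 2.73], [-2.66, 2.66]. Speed limits (rad/s): [2.39, 2.39, 2.79, 3.14, 3.14, 3.14].

### API

Orientations are given as a 3x3 rotation matrix whose columns are the frame's x, y, z axes.
In Python, from cell import ctrl gives the robot as it stands.
- The arm moves only by the tool play_rows, never from a script. Its argument "targets" is a list of rows, each a list of 7 numbers: the opening, from 0 (shut) to 1 (fully open), then the shift along the tool's x, y, z in m, then the turn, a rotation vector about the tool's x, y, z in degrees. In form: [[hand, tx, ty, tz, wx, wy, wz], ...]. A call has 1 to 8 rows; each row shifts and turns the commanded pose from where the row before left it, along the tool's axes as they then stand; what a row does not reach is not made up. A row lasts 1/8 s, in which the tool goes at most 62.5 mm and 10.7 degrees, less where a joint would pass 70% of its speed; a pose out of reach is approached as far as the arm can. A call is refused whole if a number of a shift passes 0.0625 or a number of a turn 10.7, either way. A call with a gripper value outside its range is refused whole. The fingers move at their own pace and stop on an object; "newtons" is the grip in N (left out, the last holds). Time passes only in rows, so rows that do not move let the fingers close. It gives the time, the measured TCP pose, the force, the opening and the grip force at its end, in the units of the state.
- ctrl.sense(): the state, without advancing time (a new reading comes with each control period).
- ctrl.snapshot(name): name is "side" or "top" or "wrist"; returns a dict with "frame" (384x512x3 uint8, red, green, blue), "range_z" (384x512 float32, m along the optical axis (not along the pixel's ray), 0 where there is no reading), "fovy" (degrees; the focal length in pixels is half the picture's height over the tangent of half this angle, whatever the lens; pixels are square), "cx", "cy" (the principal point, pixels), "rvec" (rotation vector, rad) and "tvec" (3), from world to camera coordinates, as OpenCV has them. Camera axes: x right, y down, z forward; pixel columns grow to the right and rows downward; lengths in m; the calibration is good to about 2 mm. The wrist camera is an equidistant fisheye: a pixel r from the principal point sees the ray r / f radians off the axis. A picture is of the moment at which its call begins.
- ctrl.close_job(): hands the job in; it is judged then, once.
The state is a dict: "t": time; "qpos": joint angles; "qd": joint speeds; "effort": joint torques, N m; "ee_pos": TCP position; "tool_rot": TCP orientation; "wrist_force": force on the tool from outside, world axes, zero at the start; "moment": the same for the moment, N m; "gripper_width": finger opening in m; "grip_force": force on a finger pad.
Only numpy, scipy, OpenCV 4.12 (cv2) and the standard library are available. Lean on these libraries where they do the work, as an engineer would, in place of code of your own. Each camera call takes 0.05 s, during which the arm holds its last target. There are 200 camera calls.

### The job

Clear the three things lying under the low bench shelf: the screwdriver belongs in the red tool tray, the connecting rod and the gear shaft in the blue parts tray. Lay each one down flat on its tray's floor, not on top of another or on the rim, and do not drop them. Do not bump the shelf, and leave the mug and the oil bottle where they are.

Things in the scene. Friction and masses are not known exactly. Their poses are not given: they have to be found in the camera images.
- shelf: Fixed shelf (sizes in mm) 380 wide (y), 166 deep (x): 3 aluminium slats along y in a green frame, underside 240 and top 254 above the bench, on two 16 mm posts at the rear (+x) corners. Origin: on the bench below the middle of its front edge (robot side); +x to the back. The 3 items lie below it along x, 120 apart, origins 45 to 60 behind the edge: lean the tool back some 35 deg to reach in.
- red_tray: Red open tool tray fixed on the bench, 230 (x) x 200 (y) x 40 mm high outside, walls and floor 4 mm thick. Origin: centre of its underside; its long side is its x axis. The red and blue trays stand left and right, either way round.
- blue_tray: Blue open parts tray fixed on the bench, 230 (x) x 200 (y) x 40 mm high outside, walls and floor 4 mm thick. Origin: centre of its underside; its long side is its x axis.
- screwdriver: Screwdriver, 165 mm long, 100 to 200 g. Yellow hexagonal handle 95 mm long, 28 mm across flats, black collar, steel blade of 8 mm diameter. Origin: on its axis at mid-handle, 14 mm above what it lies on; +x along the blade (handle from x = -48 to +48 mm, tip at +118 mm). Handle end towards the robot. Grip the handle at the origin.
- conrod: Steel connecting rod lying flat, 149 mm long, 280 to 520 g. Shank 18 mm wide, its top 21 mm up, from x = -31 to +31 mm; big-end ring 56 mm in diameter (75 mm over its bosses), 22 mm thick, centred at x = +58 mm; small-end ring 32 mm in diameter at x = -46 mm, towards the robot. Origin: underside, mid-shank; +x to the big end, z up. Grip the shank there.
- gear_shaft: Gearbox shaft, 132 mm long, 280 to 520 g: steel barrel 24 mm in diameter from x = -36 to +36 mm, a brass eight-toothed gear of 36 mm diameter and 24 mm width centred at x = -48 and at +48 mm, 16 mm stubs at the ends. Origin: on its axis at mid-length, 18 mm above what it lies on; x along the shaft. Grip the barrel at the origin.
- mug: White mug, 76 mm wide, 75 mm high, standing on a wooden box (120 x 140 x 70 mm) at the far left. Origin: centre of its underside. Bystander.
- oil_bottle: Black bottle with red cap and yellow label, 64 mm wide, 170 mm high, at the far right. Origin: centre of its underside. Bystander.

How it is judged:
By the outcome, as a careful person would: the job done as asked, in the order asked, and still so for the second after the job is handed in, with the robot touching nothing.
It also fails if it takes over 72 s, if anything falls off the work surface, if the arm or the gripper's body presses on something with over 40 N, if the wrist force passes 120 N, or if a joint passes its speed limit or range.

## Working session

There is one attempt and no reset: what is moved stays moved. The work goes in short steps, Python scripts to look and compute and a tool call to move; the robot and the scene stay as the last step left them, time stands still between calls to the robot, and variables do not carry over. Pictures are saved under pics/ and viewed, at most 10 in all, crops included, and the job is handed in when it is done.

Besides the shell and the picture viewer there is one more tool, called after "Call:" in YAML: its name, and indented under it one key for each argument. play_rows: Moves the arm, as the interface text tells. Its arguments: {"type":"object","properties":{"targets":{"type":"array","items":{"type":"array","items":{"type":"number"}}},"newtons":{"type":"number"}},"required":["targets"]}

```bash
ls; mkdir -p pics; cat > h.py <<'E'
import numpy as np, cv2
from cell import ctrl
def snap(n):
    s=ctrl.snapshot(n); R=cv2.Rodrigues(np.array(s["rvec"],float))[0]; t=np.array(s["tvec"],float)
    f=192/np.tan(np.radians(s["fovy"])/2)
    v,u=np.mgrid[0:384,0:512]; x=(u-s["cx"])/f; y=(v-s["cy"])/f
    if n=="wrist":
        r=np.hypot(x,y); k=np.where(r>1e-6,np.tan(np.minimum(r,1.5))/np.maximum(r,1e-6),1); x=x*k;y=y*k
    z=s["range_z"]; P=np.dstack([x*z,y*z,z])
    W=(P-t)@R; W[z==0]=np.nan
    return s["frame"],W
def save(n,img): cv2.imwrite("pics/"+n,cv2.cvtColor(img,cv2.COLOR_RGB2BGR))
E
python3 - <<'E'
from h import *
for n in("side","top"):
    f,W=snap(n); np.save(n+"W.npy",W); np.save(n+"F.npy",f); save(n+"0.png",f)
s=ctrl.sense(); print(s["ee_pos"],s["tool_rot"],s["t"])
E
```

```text
pics
[ 0.23286958 -0.55244176  0.23035679] [[ 9.21517715e-01  3.88336008e-01 -4.95999940e-04]
 [ 3.88336299e-01 -9.21516436e-01  1.54153983e-03]
 [ 1.41563329e-04 -1.61317105e-03 -9.99998689e-01]] 0.1
```

View pics/side0.png

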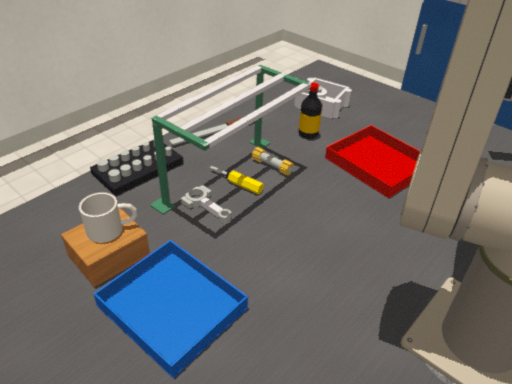

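View pics/top0.png

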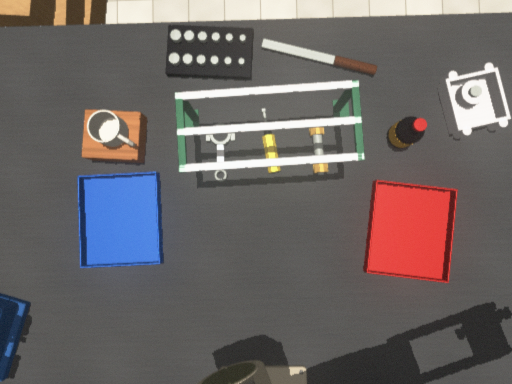

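The side and top views show blue tray on the left (top view ~(120,220)), red on the right (~(411,231)). The conrod is at ~(220,155), the screwdriver at ~(271,150) and the gear shaft at ~(319,150), all under the shelf (front slat at row ~163).

```bash
python3 - <<'E'
from h import *
np.set_printoptions(precision=4,suppress=True)
d={}
for n in("side","top"):
    F=np.load(n+"F.npy");W=np.load(n+"W.npy");H=cv2.cvtColor(F,cv2.COLOR_RGB2HSV).astype(int)
    h,s,v=H[...,0],H[...,1],H[...,2]; x,y,z=W[...,0],W[...,1],W[...,2]
    ws=(x>.2)&(x<1.1)&(abs(y)<.6)
    def tray(m,nm):
        P=W[m&ws&(z<.06)]; P=P[P[:,2]>.03]
        r=cv2.minAreaRect(P[:,:2].astype(np.float32)); print(n,nm,len(P),r,np.median(P[:,2]))
    tray((h>105)&(h<125)&(s>150)&(v>60)&(y>.1),"blue"); tray(((h<6)|(h>174))&(s>180)&(v>60)&(y<-.1),"red")
    g=ws&(h>55)&(h<95)&(s>80)&(z>.2); P=W[g]; print(n,"frame",len(P),cv2.minAreaRect(P[:,:2].astype(np.float32)),P.min(0),P.max(0))
    sl=ws&(z>.235)&(z<.27)&(x>.45)&(x<.85)&(abs(y)<.3);P=W[sl];r=cv2.minAreaRect(P[:,:2].astype(np.float32));print(n,"shelf",r,cv2.boxPoints(r),np.percentile(P[:,2],[5,50,95]))
    it=ws&(z>.008)&(z<.045)&(x>.56)&(x<.83)&(abs(y)<.25)
    k,L,st,c=cv2.connectedComponentsWithStats(it.astype(np.uint8))
    for i in range(1,k):
        if st[i,4]>25:
            P=W[L==i];print(n,"item",st[i,4],P.min(0),P.max(0),P.mean(0),np.median(F[L==i],0), cv2.minAreaRect(P[:,:2].astype(np.float32)))
    np.save(n+"it.npy",W[it])
E
```

```text
side blue 1373 ((0.4826846122741699, 0.35177433490753174), (0.23219744861125946, 0.20121213793754578), 1.8650789260864258) 0.03775508014341522
side red 718 ((0.44051679968833923, -0.37424901127815247), (0.20797547698020935, 0.23157267272472382), 81.68644714355469) 0.03682903328031273
side frame 763 ((0.6686468720436096, -0.024911686778068542), (0.16313040256500244, 0.38306206464767456), 2.6456501483917236) [ 0.5787 -0.2179  0.2001] [0.7563 0.17   0.2589]
side shelf ((0.6713826656341553, -0.025379300117492676), (0.17184112966060638, 0.3836282193660736), 2.409245491027832) [[ 0.5775  0.1627]
 [ 0.5936 -0.2206]
 [ 0.7653 -0.2134]
 [ 0.7492  0.1699]] [0.2436 0.2539 0.2565]
side item 73 [ 0.7431 -0.213   0.0084] [ 0.7616 -0.1935  0.0449] [ 0.7503 -0.1996  0.0275] [43. 73. 54.] ((0.7494339942932129, -0.1999906301498413), (0.021724438294768333, 0.015349306166172028), 51.848628997802734)
side item 457 [ 0.585  -0.1745  0.0083] [ 0.7124 -0.1278  0.0408] [ 0.6453 -0.1464  0.0266] [161. 140.  70.] ((0.6490095257759094, -0.15389057993888855), (0.12696300446987152, 0.043073151260614395), 4.770786
[... 2533 characters left out ...]
43392211198807, 0.07334128767251968), 2.323590040206909)
top item 146 [ 0.5852 -0.1738  0.0088] [ 0.613  -0.1382  0.0407] [ 0.5993 -0.1546  0.0307] [211. 169. 102.] ((0.5987139940261841, -0.15634752810001373), (0.02704770304262638, 0.035926464945077896), 2.8881988525390625)
top item 67 [ 0.5932 -0.0552  0.0107] [ 0.607  -0.0246  0.0334] [ 0.6003 -0.0381  0.0252] [214. 190.  93.] ((0.5998826622962952, -0.03997693583369255), (0.03056366555392742, 0.013695690780878067), 89.12556457519531)
top item 80 [0.5735 0.0819 0.01  ] [0.6019 0.1125 0.0296] [0.588  0.0963 0.0221] [163.5 164.  155.5] ((0.5881915092468262, 0.09611506015062332), (0.02821177989244461, 0.030494775623083115), 16.905757904052734)
```

```bash
cat > plan.py <<'E'
import numpy as np, sys
from scipy.spatial.transform import Rotation as Ro
from cell import ctrl
def rot(yaw,lean=35):
    a,l=np.radians([yaw,lean]); h=np.array([np.cos(a),np.sin(a),0]);k=np.array([0,0,1.])
    z=np.sin(l)*h-np.cos(l)*k; x=np.cos(l)*h+np.sin(l)*k
    return np.c_[x,np.cross(z,x),z]
def tcp(o,h,yaw,z,lean=35):
    "TCP such that the tool axis passes over xy o at height h, TCP height z"
    a=np.radians(yaw); d=(h-z)*np.tan(np.radians(lean))
    return np.array([o[0]+d*np.cos(a),o[1]+d*np.sin(a),z])
def plan(wps,dmax=.05,amax=9.5):
    "wps: (pos,R,hand[,dmax]); prints rows, integrating the rounded values"
    s=ctrl.sense(); p=np.array(s["ee_pos"],float); R=np.array(s["tool_rot"],float); n=0;rows=[]
    for w in wps:
        q,Q,hd=w[:3]; dm=w[3] if len(w)>3 else dmax
        tot=Ro.from_matrix(R.T@Q).as_rotvec(degrees=True)
        N=int(max(1,np.ceil(np.linalg.norm(q-p)/dm),np.ceil(np.linalg.norm(tot)/amax)))
        for i in range(N):
            k=N-i
            t=np.round(R.T@((q-p)/k),4); r=np.round(Ro.from_matrix(R.T@Q).as_rotvec(degrees=True)/k,1)
            p=p+R@t; R=R@Ro.from_rotvec(r,degrees=True).as_matrix(); rows.append([hd,*(t+0).tolist(),*(r+0).tolist()])
        
    for i in range(0,len(rows),8): print(str(rows[i:i+8]).replace(' ',''))
    return p
def st():
    s=ctrl.sense(); print("t",s["t"],"p",np.round(s["ee_pos"],4),"w",round(float(s["gripper_width"]),4),"g",s["grip_force"],"F",np.round(s["wrist_force"],1),"q",np.round(s["qpos"],2))
E
python3 - <<'E'
from plan import *
R=rot(8.5); g=tcp((.6405,-.033),.014,8.5,.005); pre=g-R[:,2]*.17; print(g,pre)
plan([(np.array([.33,-.35,.24]),rot(8.5,17),.7),(pre,R,.7)])
E
```

```text
[ 0.64673265 -0.03206852  0.005     ] [ 0.55029569 -0.04648112  0.14425585]
[[0.7,0.0336,-0.0298,-0.0019,-0.4,3.4,2.8],[0.7,0.0322,-0.0314,-0.0001,-0.5,3.4,2.9],[0.7,0.0305,-0.0329,0.0014,-0.4,3.4,2.8],[0.7,0.0288,-0.0344,0.003,-0.5,3.4,2.9],[0.7,0.0267,-0.0359,0.0043,-0.4,3.3,2.8],[0.7,0.0279,-0.0334,0.0211,0.0,2.3,0.0],[0.7,0.0271,-0.0334,0.0222,0.0,2.2,0.0],[0.7,0.0262,-0.0334,0.0232,0.0,2.3,0.0]]
[[0.7,0.0252,-0.0334,0.0242,0.0,2.2,0.0],[0.7,0.0243,-0.0335,0.0252,0.0,2.3,0.0],[0.7,0.0233,-0.0334,0.0261,0.0,2.2,0.0],[0.7,0.0222,-0.0335,0.027,0.0,2.3,0.0],[0.7,0.0212,-0.0334,0.0278,0.0,2.2,0.0]]
```

Call:
play_rows:
  targets:
    - [0.7,0.0336,-0.0298,-0.0019,-0.4,3.4,2.8]
    - [0.7,0.0322,-0.0314,-0.0001,-0.5,3.4,2.9]
    - [0.7,0.0305,-0.0329,0.0014,-0.4,3.4,2.8]
    - [0.7,0.0288,-0.0344,0.003,-0.5,3.4,2.9]
    - [0.7,0.0267,-0.0359,0.0043,-0.4,3.3,2.8]
    - [0.7,0.0279,-0.0334,0.0211,0.0,2.3,0.0]
    - [0.7,0.0271,-0.0334,0.0222,0.0,2.2,0.0]
    - [0.7,0.0262,-0.0334,0.0232,0.0,2.3,0.0]

```text
t: 1.1
ee_pos: [0.4133, -0.2355, 0.204]
tool_rot: [[0.904, 0.148, 0.4], [0.136, -0.989, 0.059], [0.405, 0.001, -0.914]]
wrist_force: [1.0, -0.3, 0.0]
gripper_width: 0.06
grip_force: 0.0
```

Call:
play_rows:
  targets:
    - [0.7,0.0252,-0.0334,0.0242,0,2.2,0]
    - [0.7,0.0243,-0.0335,0.0252,0,2.3,0]
    - [0.7,0.0233,-0.0334,0.0261,0,2.2,0]
    - [0.7,0.0222,-0.0335,0.027,0,2.3,0]
    - [0.7,0.0212,-0.0334,0.0278,0,2.2,0]
    - [0.7,0,0,0,0,0,0]

```text
t: 1.85
ee_pos: [0.5496, -0.0436, 0.142]
tool_rot: [[0.811, 0.153, 0.564], [0.125, -0.988, 0.088], [0.571, -0.001, -0.821]]
wrist_force: [-0.8, 0.0, -0.2]
gripper_width: 0.0598
grip_force: 0.0
```

```bash
python3 - <<'E'
from h import *
from plan import *
f,W=snap("wrist"); np.save("w1W.npy",W);np.save("w1F.npy",f); save("w1.png",f)
f,W=snap("side"); save("s1.png",f)
st()
print(np.round(ctrl.sense()["tool_rot"],3))
R=rot(8.5); g=tcp((.6405,-.033),.014,8.5,.006)
plan([(g-R[:,2]*.05,R,.7),(g,R,.7,.017)])
E
```

```text
t 1.95 p [ 0.55   -0.0465  0.1439] w 0.0597 g 0.0 F [-0.1  0.5  0.2] q [-0.37 -0.48  2.31  0.4   0.81  0.85]
[[ 0.811  0.15   0.566]
 [ 0.124 -0.989  0.085]
 [ 0.572  0.001 -0.82 ]]
[[0.7,0.0002,0.0,0.0395,0.0,0.0,0.0],[0.7,0.0002,0.0001,0.0396,0.0,0.0,0.1],[0.7,0.0002,0.0,0.0395,0.0,0.1,0.0],[0.7,0.0,0.0,0.0167,0.0,0.0,0.0],[0.7,0.0,0.0,0.0167,0.0,0.0,0.0],[0.7,0.0,0.0001,0.0166,0.0,0.0,0.0]]
```

View pics/w1.png

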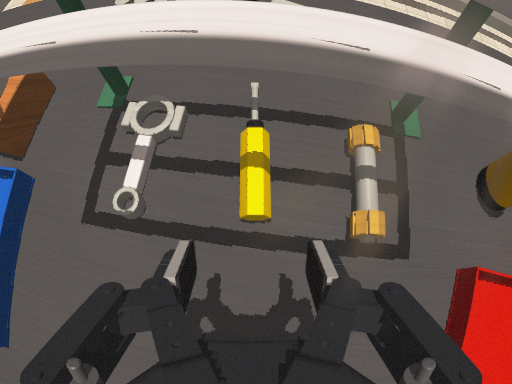

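Wrist view: the screwdriver handle (~(256,175)) lies centred between the fingers, conrod at ~(145,150), gear shaft at ~(367,185). Refining from this cloud.

```bash
python3 - <<'E'
from h import *
np.set_printoptions(precision=4,suppress=True)
F=np.load("w1F.npy");W=np.load("w1W.npy");H=cv2.cvtColor(F,cv2.COLOR_RGB2HSV).astype(int)
m=(W[...,2]>.01)&(W[...,2]<.05)
m[:75]=0;m[245:]=0
for nm,c0,c1 in(("con",105,195),("scr",225,285),("gear",335,390)):
    mm=m.copy();mm[:,:c0]=0;mm[:,c1:]=0;P=W[mm]
    print(nm,len(P),np.percentile(P,1,axis=0),np.percentile(P,99,axis=0),cv2.minAreaRect(P[:,:2].astype(np.float32)))
    # ridge: midline of y extents vs x
    xs=np.arange(.58,.76,.015)
    for a in xs:
        q=P[(P[:,0]>a)&(P[:,0]<a+.015)]
        if len(q)>15: print("  %.3f y %.4f..%.4f zmax %.4f"%(a+.0075,q[:,1].min(),q[:,1].max(),np.percentile(q[:,2],98)))
E
```

```text
con 3330 [0.5763 0.0581 0.0103] [0.7403 0.1635 0.0423] ((0.6709598302841187, 0.0938931554555893), (0.18129946291446686, 0.094566710293293), 21.052019119262695)
  0.587 y 0.0801..0.1118 zmax 0.0227
  0.602 y 0.0816..0.1110 zmax 0.0223
  0.617 y 0.0862..0.1052 zmax 0.0217
  0.632 y 0.0865..0.1046 zmax 0.0214
  0.647 y 0.0863..0.1045 zmax 0.0215
  0.662 y 0.0818..0.1085 zmax 0.0217
  0.677 y 0.0573..0.1326 zmax 0.0223
  0.693 y 0.0575..0.1333 zmax 0.0221
  0.708 y 0.0578..0.1326 zmax 0.0224
  0.723 y 0.0779..0.1664 zmax 0.0471
  0.738 y 0.1505..0.1673 zmax 0.0468
scr 3105 [ 0.5943 -0.0533  0.0131] [ 0.751  -0.0134  0.0284] ((0.6763113141059875, -0.028132766485214233), (0.164902001619339, 0.03176881745457649), 8.75207233428955)
  0.587 y -0.0400..-0.0248 zmax 0.0264
  0.602 y -0.0556..-0.0225 zmax 0.0282
  0.617 y -0.0539..-0.0211 zmax 0.0280
  0.632 y -0.0507..-0.0185 zmax 0.0284
  0.647 y -0.0487..-0.0159 zmax 0.0283
  0.662 y -0.0468..-0.0135 zmax 0.0281
  0.677 y -0.0448..-0.0112 zmax 0.0284
  0.693 y -0.0415..-0.0106 zmax 0.0277
  0.708 y -0.0341..-0.0183 zmax 0.0226
  0.723 y -0.0252..-0.0163 zmax 0.0180
  0.738 y -0.0230..-0.0137 zmax 0.0183
  0.753 y -0.0212..-0.0119 zmax 0.0181
gear 3116 [ 0.5863 -0.1711  0.0135] [ 0.7098 -0.1312  0.0358] ((0.65142422914505, -0.15290075540542603), (0.13274544477462769, 0.03738929703831673), 4.405862808227539)
  0.587 y -0.1753..-0.1387 zmax 0.0355
  0.602 y -0.1736..-0.1379 zmax 0.0358
  0.617 y -0.1718..-0.1374 zmax 0.0356
  0.632 y -0.1667..-0.1416 zmax 0.0297
  0.647 y -0.1645..-0.1402 zmax 0.0298
  0.662 y -0.1629..-0.1393 zmax 0.0297
  0.677 y -0.1615..-0.1384 zmax 0.0296
  0.693 y -0.1688..-0.1308 zmax 0.0358
  0.708 y -0.1655..-0.1301 zmax 0.0357
```

Call:
play_rows:
  targets:
    - [0.7,0.0002,0,0.0395,0,0,0]
    - [0.7,0.0002,0.0001,0.0396,0,0,0.1]
    - [0.7,0.0002,0,0.0395,0,0.1,0]
    - [0.7,0.0005,0,0.0167,0,0,0]
    - [0.7,0.0005,0,0.0167,0,0,0]
    - [0.7,0,0,0.0166,0,0,0]
    - [0.7,0,0,0,0,0,0]

```text
t: 2.82
ee_pos: [0.6473, -0.0342, 0.0068]
tool_rot: [[0.81, 0.145, 0.568], [0.119, -0.989, 0.084], [0.574, -0.0, -0.819]]
wrist_force: [0.3, 0.5, 0.7]
gripper_width: 0.0598
grip_force: 0.0
```

Call:
play_rows:
  targets:
    - [0,0,0,0,0,0,0]
    - [0,0,0,0,0,0,0]
    - [0,0,0,0,0,0,0]
    - [0,0,0,0,0,0,0]
    - [0,0,0,0,0,0,0]
  newtons: 70

```text
t: 3.45
ee_pos: [0.6483, -0.0334, 0.0088]
tool_rot: [[0.808, 0.147, 0.571], [0.12, -0.989, 0.083], [0.577, 0.001, -0.817]]
wrist_force: [-4.1, -2.4, 5.7]
gripper_width: 0.0293
grip_force: 69.8
```

```bash
python3 - <<'E'
from plan import *
st()
p=np.array(ctrl.sense()["ee_pos"]);R=rot(8.5)
a=p-R[:,2]*.05; b=np.array([.50,-.10,.085])
plan([(a,R,0,.03),(b,R,0)])
E
```

```text
t 3.45 p [ 0.6483 -0.0334  0.0088] w 0.0293 g 69.81381520628929 F [-4.1 -2.4  5.7] q [-0.26  0.09  2.12  0.59  0.42  0.69]
[[0,0.0001,0.0,-0.025,0.1,-0.1,0.0],[0,0.0,0.0,-0.025,0.0,-0.1,0.0],[0,-0.0282,0.0147,-0.0341,0.0,0.0,0.0],[0,-0.0281,0.0147,-0.034,0.0,0.0,0.0],[0,-0.0282,0.0146,-0.0341,0.0,0.0,0.0]]
```

Call:
play_rows:
  targets:
    - [0,0,0,-0.025,0,0,0]
    - [0,0,0,-0.025,0,0,0]
    - [0,-0.0282,0.0147,-0.0341,0,0,0]
    - [0,-0.0281,0.0147,-0.034,0,0,0]
    - [0,-0.0282,0.0146,-0.0341,0,0,0]
    - [0,0,0,0,0,0,0]

```text
t: 4.2
ee_pos: [0.4981, -0.1013, 0.0847]
tool_rot: [[0.808, 0.144, 0.571], [0.119, -0.99, 0.081], [0.577, 0.003, -0.817]]
wrist_force: [0.9, -0.2, -1.5]
gripper_width: 0.0296
grip_force: 69.9
```

```bash
python3 - <<'E'
from plan import *
from h import *
st()
f,W=snap("wrist");save("w2.png",f)
Y=-8;R=rot(Y);u=np.array([np.cos(np.radians(Y)),np.sin(np.radians(Y)),0])
o=np.array([.4404,-.3740,0])-.035*u
g=o+.0066*u+[0,0,.0145]
plan([(g+[0.0,0,.09],R,0),(g+[0,0,.015],R,0,.03),(g,R,0,.008)])
E
```

```text
t 4.2 p [ 0.4981 -0.1013  0.0847] w 0.0296 g 69.93869617581367 F [ 0.9 -0.2 -1.5] q [-0.59 -0.51  2.45  0.56  0.8   0.52]
[[0,-0.0151,0.0423,-0.0146,-1.5,0.0,2.2],[0,-0.0134,0.0433,-0.0135,-1.6,0.0,2.2],[0,-0.0118,0.0441,-0.0123,-1.5,-0.1,2.2],[0,-0.0101,0.0448,-0.0111,-1.6,0.0,2.3],[0,-0.0083,0.0455,-0.0099,-1.5,-0.1,2.2],[0,-0.0065,0.046,-0.0086,-1.6,0.0,2.3],[0,-0.0143,0.0,0.0205,0.0,0.0,0.0],[0,-0.0144,0.0,0.0205,0.0,0.0,0.0]]
[[0,-0.0143,0.0,0.0204,0.0,0.0,0.0],[0,-0.0043,0.0,0.0061,0.0,0.0,0.0],[0,-0.0043,0.0,0.0062,0.0,0.0,0.0]]
```

View pics/w2.png

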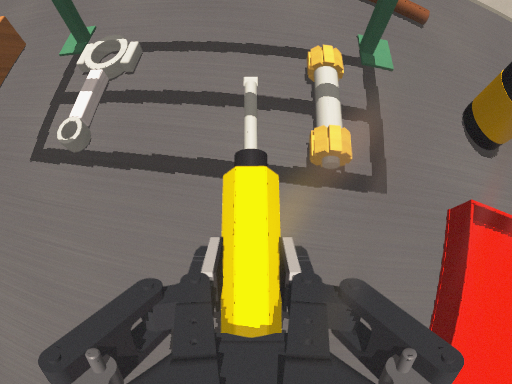

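The screwdriver is held squarely between the pads (handle at ~(250,240), blade pointing ahead). On to the red tray.

Call:
play_rows:
  targets:
    - [0,-0.0151,0.0423,-0.0146,-1.5,0,2.2]
    - [0,-0.0134,0.0433,-0.0135,-1.6,0,2.2]
    - [0,-0.0118,0.0441,-0.0123,-1.5,-0.1,2.2]
    - [0,-0.0101,0.0448,-0.0111,-1.6,0,2.3]
    - [0,-0.0083,0.0455,-0.0099,-1.5,-0.1,2.2]
    - [0,-0.0065,0.046,-0.0086,-1.6,0,2.3]
    - [0,0,0,0,0,0,0]
    - [0,0,0,0,0,0,0]

```text
t: 5.25
ee_pos: [0.4136, -0.3679, 0.1021]
tool_rot: [[0.813, -0.136, 0.566], [-0.113, -0.991, -0.075], [0.571, -0.003, -0.821]]
wrist_force: [-0.6, 0.5, -0.7]
gripper_width: 0.0294
grip_force: 70.0
```

```bash
python3 - <<'E'
from plan import *
from h import *
st()
f,W=snap("side");save("s2.png",f)
Y=-8;R=rot(Y);u=np.array([np.cos(np.radians(Y)),np.sin(np.radians(Y)),0])
o=np.array([.4404,-.3740,0])-.035*u
g=o+.0066*u+[0,0,.0145]
plan([(g+[0,0,.015],R,0,.03),(g,R,0,.008)])
E
```

```text
t 5.25 p [ 0.4136 -0.3679  0.1021] w 0.0294 g 70.01078233122826 F [-0.6  0.5 -0.7] q [-1.15 -0.24  2.22  0.65  0.93  0.22]
[[0,-0.0141,0.001,0.0197,-0.1,0.1,0.0],[0,-0.0141,0.0009,0.0196,-0.1,0.0,0.0],[0,-0.0141,0.0009,0.0196,-0.1,0.1,0.1],[0,-0.0043,0.0,0.0062,0.0,0.0,0.0],[0,-0.0043,0.0,0.0061,0.0,0.0,0.0]]
```

Call:
play_rows:
  targets:
    - [0,-0.0141,0.001,0.0197,-0.1,0.1,0]
    - [0,-0.0141,0.0009,0.0196,-0.1,0,0]
    - [0,-0.0141,0.0009,0.0196,-0.1,0.1,0.1]
    - [0,-0.0043,0,0.0062,0,0,0]
    - [0,-0.0043,0,0.0061,0,0,0]
    - [0,0,0,0,0,0,0]
    - [0,0,0,0,0,0,0]

```text
t: 6.18
ee_pos: [0.4123, -0.3721, 0.0165]
tool_rot: [[0.81, -0.141, 0.569], [-0.113, -0.99, -0.084], [0.575, 0.003, -0.818]]
wrist_force: [-0.3, -0.2, -1.5]
gripper_width: 0.029
grip_force: 70.0
```

```bash
python3 - <<'E'
from plan import *
st()
E
```

```text
t 6.175 p [ 0.4123 -0.3721  0.0165] w 0.029 g 70.01580253243446 F [-0.3 -0.2 -1.5] q [-1.16 -0.05  2.24  0.79  0.76  0.02]
```

Call:
play_rows:
  targets:
    - [0,-0.0012,0,0.0016,0,0,0]
    - [0,-0.0006,0,0.0008,0,0,0]
    - [0,-0.0006,0,0.0008,0,0,0]
    - [0,0,0,0,0,0,0]

```text
t: 6.68
ee_pos: [0.4122, -0.3723, 0.0128]
tool_rot: [[0.81, -0.141, 0.57], [-0.114, -0.99, -0.084], [0.576, 0.003, -0.817]]
wrist_force: [-5.3, 1.9, 9.1]
gripper_width: 0.0294
grip_force: 71.2
```

Contact at the expected height. Release slowly and back out.

Call:
play_rows:
  targets:
    - [0.4,0,0,0,0,0,0]
    - [0.5,0,0,0,0,0,0]
    - [0.6,0,0,0,0,0,0]
    - [0.6,0,0,-0.02,0,0,0]
    - [0.6,0,0,-0.04,0,0,0]
    - [0.6,0,0,-0.05,0,0,0]
    - [0.7,0,0,0,0,0,0]

```text
t: 7.55
ee_pos: [0.3488, -0.3654, 0.1059]
tool_rot: [[0.809, -0.143, 0.57], [-0.111, -0.99, -0.09], [0.577, 0.009, -0.816]]
wrist_force: [1.1, -0.1, -1.0]
gripper_width: 0.06
grip_force: 0.0
```

```bash
python3 - <<'E'
from plan import *
from h import *
st()
f,W=snap("wrist"); save("w3.png",f)
H=cv2.cvtColor(f,cv2.COLOR_RGB2HSV).astype(int)
m=(H[...,0]>22)&(H[...,0]<34)&(H[...,1]>150)&(H[...,2]>60)&(W[...,0]<.56)&(W[...,1]>-.5)&(W[...,1]<-.25)
P=W[m];print(len(P),cv2.minAreaRect(P[:,:2].astype(np.float32)),np.percentile(P[:,2],[2,50,98]))
R=rot(0); g=tcp((.636,.0955),.012,0,.0085); pre=g-R[:,2]*.17
print(g,pre)
plan([(np.array([.49,-.10,.17]),rot(0),.7),(pre,R,.7),(g-R[:,2]*.05,R,.7)])
E
```

```text
t 7.55 p [ 0.3488 -0.3654  0.1059] w 0.06 g 0.0 F [ 1.1 -0.1 -1. ] q [-1.31 -0.38  2.32  0.66  1.03  0.1 ]
3695 ((0.4069558084011078, -0.37149763107299805), (0.030903615057468414, 0.0949796661734581), 82.15614318847656) [0.01909317 0.03035207 0.03219946]
[0.63845073 0.0955     0.0085    ] [0.54094273 0.0955     0.14775585]
[[0.7,0.0175,-0.0402,0.0004,0.7,0.0,-0.9],[0.7,0.0181,-0.0399,0.0009,0.7,0.0,-0.9],[0.7,0.0187,-0.0396,0.0014,0.7,0.0,-0.9],[0.7,0.0194,-0.0393,0.0019,0.7,0.0,-0.9],[0.7,0.02,-0.0389,0.0024,0.7,-0.1,-1.0],[0.7,0.0207,-0.0385,0.0028,0.8,0.0,-0.9],[0.7,0.0212,-0.0382,0.0034,0.7,-0.1,-1.0],[0.7,0.0058,-0.0391,0.0095,0.0,0.0,0.0]]
[[0.7,0.0058,-0.0391,0.0095,0.0,0.0,0.0],[0.7,0.0058,-0.0391,0.0094,0.0,0.0,0.0],[0.7,0.0058,-0.0391,0.0095,0.0,0.0,0.0],[0.7,0.0059,-0.0391,0.0094,0.0,0.0,0.0],[0.7,0.0,0.0,0.04,0.0,0.0,0.0],[0.7,0.0,0.0,0.04,0.0,0.0,0.0],[0.7,0.0,-0.0001,0.04,0.0,0.0,0.0]]
```

View pics/w3.png

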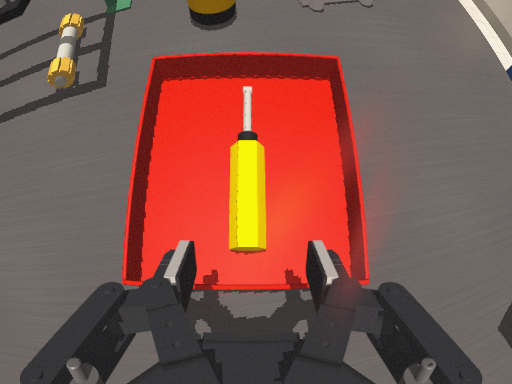

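The screwdriver lies flat in the middle of the red tray (handle ~(248,195), top at 32 mm). Next the conrod.

Call:
play_rows:
  targets:
    - [0.7,0.0175,-0.0402,0.0004,0.7,0,-0.9]
    - [0.7,0.0181,-0.0399,0.0009,0.7,0,-0.9]
    - [0.7,0.0187,-0.0396,0.0014,0.7,0,-0.9]
    - [0.7,0.0194,-0.0393,0.0019,0.7,0,-0.9]
    - [0.7,0.02,-0.0389,0.0024,0.7,-0.1,-1.0]
    - [0.7,0.0207,-0.0385,0.0028,0.8,0,-0.9]
    - [0.7,0.0212,-0.0382,0.0034,0.7,-0.1,-1.0]
    - [0.7,0.0058,-0.0391,0.0095,0,0,0]

```text
t: 8.6
ee_pos: [0.501, -0.0574, 0.1646]
tool_rot: [[0.82, 0.003, 0.573], [-0.0, -1.0, 0.005], [0.573, -0.005, -0.82]]
wrist_force: [0.0, 0.8, -0.6]
gripper_width: 0.0599
grip_force: 0.0
```

Call:
play_rows:
  targets:
    - [0.7,0.0058,-0.0391,0.0095,0,0,0]
    - [0.7,0.0058,-0.0391,0.0094,0,0,0]
    - [0.7,0.0058,-0.0391,0.0095,0,0,0]
    - [0.7,0.0059,-0.0391,0.0094,0,0,0]
    - [0.7,0,0,0,0,0,0]

```text
t: 9.22
ee_pos: [0.5394, 0.1009, 0.1447]
tool_rot: [[0.823, 0.007, 0.569], [0.004, -1.0, 0.007], [0.569, -0.004, -0.823]]
wrist_force: [-0.5, -0.1, -0.7]
gripper_width: 0.0596
grip_force: 0.0
```

```bash
python3 - <<'E'
from plan import *
st()
R=rot(0); g=tcp((.636,.0955),.012,0,.0085)
plan([(g-R[:,2]*.05,R,.7),(g,R,.7,.017)])
E
```

```text
t 9.225 p [0.5394 0.1009 0.1447] w 0.0596 g 0.0 F [-0.5 -0.1 -0.7] q [ 0.14 -0.51  2.33 -0.11  0.72  1.76]
[[0.7,0.0012,0.0021,0.0395,-0.1,0.1,0.1],[0.7,0.0012,0.002,0.0394,-0.2,0.1,0.1],[0.7,0.0011,0.0019,0.0395,-0.1,0.2,0.0],[0.7,0.0,0.0,0.0167,0.0,0.0,0.0],[0.7,0.0,0.0,0.0166,0.0,0.0,0.0],[0.7,0.0,0.0,0.0167,0.0,0.0,0.0]]
```

Call:
play_rows:
  targets:
    - [0.7,0,0,0.04,0,0,0]
    - [0.7,0,0,0.04,0,0,0]
    - [0.7,0,0,0.03,0,0,0]
    - [0.7,0,0,0,0,0,0]
    - [0.7,0,0,0,0,0,0]

```text
t: 9.85
ee_pos: [0.603, 0.0974, 0.0571]
tool_rot: [[0.821, 0.001, 0.571], [-0.001, -1.0, 0.004], [0.571, -0.004, -0.821]]
wrist_force: [-0.0, 0.8, 0.5]
gripper_width: 0.0598
grip_force: 0.0
```

```bash
python3 - <<'E'
from plan import *
st()
R=rot(0); g=tcp((.636,.0955),.012,0,.0085)
plan([(g,R,.7,.017)])
E
```

```text
t 9.85 p [0.603  0.0974 0.0571] w 0.0598 g 0.0 F [-0.   0.8  0.5] q [ 0.11 -0.13  2.22 -0.14  0.45  1.79]
[[0.7,0.0003,0.0005,0.0151,-0.1,0.0,0.0],[0.7,0.0003,0.0005,0.015,0.0,0.1,0.0],[0.7,0.0003,0.0005,0.0151,-0.1,0.0,0.0],[0.7,0.0004,0.0005,0.015,0.0,0.1,-0.1]]
```

Call:
play_rows:
  targets:
    - [0.7,0.0003,0.0005,0.0151,0,0,0]
    - [0.7,0.0003,0.0005,0.015,0,0,0]
    - [0.7,0.0003,0.0005,0.0151,0,0,0]
    - [0.7,0.0004,0.0005,0.0135,0,0,0]
    - [0.7,0,0,0,0,0,0]

```text
t: 10.48
ee_pos: [0.6384, 0.0959, 0.011]
tool_rot: [[0.82, 0.001, 0.573], [-0.001, -1.0, 0.004], [0.573, -0.004, -0.82]]
wrist_force: [-0.8, 0.4, 0.2]
gripper_width: 0.0595
grip_force: 0.0
```

Call:
play_rows:
  targets:
    - [0,0,0,0,0,0,0]
    - [0,0,0,0,0,0,0]
    - [0,0,0,0,0,0,0]
    - [0,0,0,0,0,0,0]
    - [0,0,0,0,0,0,0]
    - [0,0,0,0,0,0,0]
  newtons: 100

```text
t: 11.22
ee_pos: [0.6386, 0.0963, 0.0113]
tool_rot: [[0.819, 0.002, 0.574], [-0.001, -1.0, 0.004], [0.574, -0.004, -0.819]]
wrist_force: [-8.7, -0.2, 10.3]
gripper_width: 0.0154
grip_force: 99.0
```

```bash
python3 - <<'E'
from plan import *
st()
p=np.array(ctrl.sense()["ee_pos"]);R=rot(0)
a=p-R[:,2]*.06; b=np.array([.51,.15,.1])
plan([(a,R,0,.02),(b,R,0,.035)])
E
```

```text
t 11.225 p [0.6386 0.0963 0.0113] w 0.0154 g 98.95566996652633 F [-8.7 -0.2 10.3] q [ 0.1   0.07  2.13 -0.16  0.34  1.81]
[[0,0.0,-0.0001,-0.02,-0.1,0.0,0.0],[0,0.0,0.0,-0.02,-0.1,0.0,0.0],[0,0.0,-0.0001,-0.02,0.0,0.0,-0.1],[0,-0.0136,-0.0134,-0.0216,0.0,0.0,0.0],[0,-0.0136,-0.0135,-0.0216,0.0,0.0,0.0],[0,-0.0136,-0.0134,-0.0216,0.0,0.0,0.0],[0,-0.0137,-0.0135,-0.0216,0.0,0.0,0.0]]
```

Call:
play_rows:
  targets:
    - [0,0,0,-0.015,0,0,0]
    - [0,0,0,-0.02,0,0,0]
    - [0,0,0,-0.025,0,0,0]
    - [0,-0.0136,-0.0134,-0.0216,0,0,0]
    - [0,-0.0136,-0.0135,-0.0216,0,0,0]
    - [0,-0.0136,-0.0134,-0.0216,0,0,0]
    - [0,-0.0137,-0.0135,-0.0216,0,0,0]
    - [0,0,0,0,0,0,0]

```text
t: 12.22
ee_pos: [0.5081, 0.1502, 0.0988]
tool_rot: [[0.82, 0.003, 0.572], [0.0, -1.0, 0.005], [0.572, -0.004, -0.82]]
wrist_force: [0.5, 0.8, -3.6]
gripper_width: 0.0151
grip_force: 98.6
```

```bash
python3 - <<'E'
from plan import *
from h import *
st()
f,W=snap("wrist");save("w4.png",f)
Y=2;R=rot(Y);u=np.array([np.cos(np.radians(Y)),np.sin(np.radians(Y)),0]);v=np.array([-u[1],u[0],0])
o=np.array([.4827,.3518,0])-.012*u+.042*v
g=o+.0026*u+[0,0,.0113+.004+.006]
print(g)
plan([(g+[0,0,.08],R,0,.045),(g+[0,0,.01],R,0,.025),(g,R,0,.01)])
E
```

```text
t 12.225 p [0.5081 0.1502 0.0988] w 0.0151 g 98.63525049760938 F [ 0.5  0.8 -3.6] q [ 0.31 -0.47  2.4  -0.28  0.65  2.05]
[0.47183995 0.39344636 0.0213    ]
[[0,-0.0048,-0.0406,-0.0037,0.1,0.0,-0.3],[0,-0.0046,-0.0407,-0.0036,0.2,0.0,-0.3],[0,-0.0044,-0.0407,-0.0034,0.1,0.0,-0.3],[0,-0.0042,-0.0407,-0.0034,0.2,0.0,-0.2],[0,-0.004,-0.0407,-0.0032,0.1,0.1,-0.3],[0,-0.0038,-0.0408,-0.0032,0.2,0.0,-0.2],[0,-0.0134,0.0,0.0191,0.0,0.0,0.0],[0,-0.0134,0.0,0.0191,0.0,0.0,0.0]]
[[0,-0.0133,0.0001,0.0192,0.0,0.0,0.0],[0,-0.0058,0.0,0.0082,0.0,0.0,0.0]]
```

View pics/w4.png

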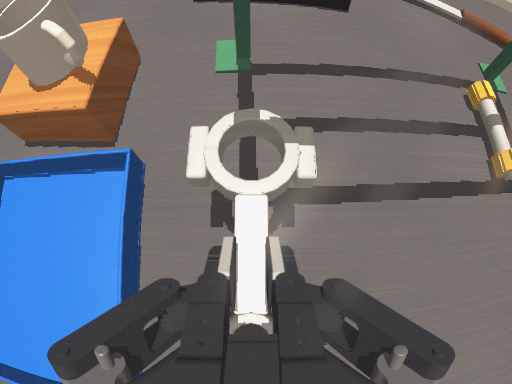

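Conrod is held squarely by the shank (ring at ~(252,150)); the blue tray is to the left. Moving partway, watching joint 6.

Call:
play_rows:
  targets:
    - [0,-0.0048,-0.0406,-0.0037,0.1,0,-0.3]
    - [0,-0.0046,-0.0407,-0.0036,0.2,0,-0.3]
    - [0,-0.0044,-0.0407,-0.0034,0.1,0,-0.3]
    - [0,0,0,0,0,0,0]

```text
t: 12.78
ee_pos: [0.491, 0.2736, 0.0997]
tool_rot: [[0.82, 0.022, 0.571], [0.017, -1.0, 0.013], [0.571, -0.001, -0.821]]
wrist_force: [-0.3, -0.1, -3.9]
gripper_width: 0.0153
grip_force: 99.3
```

```bash
python3 - <<'E'
from plan import *
st()
E
```

```text
t 12.775 p [0.491  0.2736 0.0997] w 0.0153 g 99.25570794381201 F [-0.3 -0.1 -3.9] q [ 0.63 -0.27  2.24 -0.52  0.71  2.5 ]
```

```bash
cat > pc.py <<'E'
from plan import *
e=lambda Y:np.array([np.cos(np.radians(Y)),np.sin(np.radians(Y)),0])
Y=22;R=rot(Y)
o=np.array([.4827,.3518,0])-.012*e(2)-.052*e(92)
g=o+.0026*e(Y)+[0,0,.0113+.004+.005]
E
python3 - <<'E'
from pc import *
print(g)
plan([(g+[0,0,.08],R,0,.045,)],amax=5)
E
```

```text
[0.47493276 0.30038686 0.0203    ]
[[0,-0.0025,-0.0054,-0.0019,2.4,0.0,-3.4],[0,-0.0021,-0.0057,-0.0016,2.4,0.0,-3.4],[0,-0.0018,-0.0058,-0.0014,2.3,0.0,-3.4],[0,-0.0015,-0.006,-0.0012,2.4,0.1,-3.4],[0,-0.0011,-0.0061,-0.0009,2.3,0.0,-3.5]]
```

Call:
play_rows:
  targets:
    - [0,-0.0025,-0.0054,-0.0019,2.4,0,-3.4]
    - [0,-0.0021,-0.0057,-0.0016,2.4,0,-3.4]
    - [0,-0.0018,-0.0058,-0.0014,2.3,0,-3.4]
    - [0,-0.0015,-0.006,-0.0012,2.4,0.1,-3.4]
    - [0,-0.0011,-0.0061,-0.0009,2.3,0,-3.5]
    - [0,0,0,0,0,0,0]
    - [0,0,0,0,0,0,0]

```text
t: 13.65
ee_pos: [0.4755, 0.2971, 0.1004]
tool_rot: [[0.761, 0.369, 0.533], [0.303, -0.929, 0.21], [0.573, 0.002, -0.819]]
wrist_force: [-0.2, 0.6, -3.6]
gripper_width: 0.0151
grip_force: 99.3
```

```bash
python3 - <<'E'
from pc import *
st()
plan([(g+[0,0,.04],R,0,.025)]);plan([(g+[0,0,.04],R,0,.02),(g+[0,0,.01],R,0,.015),(g,R,0,.01)])
E
```

```text
t 13.65 p [0.4755 0.2971 0.1004] w 0.0151 g 99.27012675907463 F [-0.2  0.6 -3.6] q [ 0.52 -0.38  2.33 -0.15  0.59  1.81]
[[0,-0.0112,-0.0016,0.0166,0.1,0.0,-0.1],[0,-0.0112,-0.0017,0.0167,0.2,0.0,-0.1]]
[[0,-0.0075,-0.0011,0.0111,0.1,0.0,-0.1],[0,-0.0075,-0.0011,0.0111,0.1,0.0,-0.1],[0,-0.0074,-0.0011,0.0111,0.1,0.0,0.0],[0,-0.0086,0.0,0.0123,0.0,0.0,0.0],[0,-0.0086,0.0001,0.0122,0.0,0.0,0.0],[0,-0.0029,0.0,0.0041,0.0,0.0,0.0],[0,-0.0028,0.0,0.0041,0.0,0.0,0.0]]
```

```bash
sed -i 's/Y=22/Y=12/;s/-.052\*e/-.050*e/' pc.py; python3 - <<'E'
from pc import *
plan([(g+[0,0,.04],R,0,.03),(g+[0,0,.01],R,0,.015),(g,R,0,.01)],amax=4)
E
```

```text
[[0,-0.0073,-0.0016,0.0112,-1.8,0.0,2.7],[0,-0.0074,-0.0016,0.0112,-1.8,0.0,2.6],[0,-0.0074,-0.0015,0.0111,-1.9,0.0,2.7],[0,-0.0086,0.0,0.0123,0.0,0.0,0.0],[0,-0.0086,0.0,0.0123,0.0,0.0,0.0],[0,-0.0057,0.0,0.0081,0.0,0.0,0.0]]
```

Call:
play_rows:
  targets:
    - [0,-0.0073,-0.0016,0.0112,-1.8,0,2.7]
    - [0,-0.0074,-0.0016,0.0112,-1.8,0,2.6]
    - [0,-0.0074,-0.0015,0.0111,-1.9,0,2.7]
    - [0,-0.0086,0,0.0123,0,0,0]
    - [0,-0.0086,0,0.0123,0,0,0]
    - [0,-0.0057,0,0.0081,0,0,0]
    - [0,0,0,0,0,0,0]
    - [0,0,0,0,0,0,0]

```text
t: 14.65
ee_pos: [0.4753, 0.3031, 0.0214]
tool_rot: [[0.8, 0.21, 0.562], [0.172, -0.978, 0.121], [0.574, -0.0, -0.819]]
wrist_force: [-0.5, 0.9, -3.4]
gripper_width: 0.0152
grip_force: 99.2
```

```bash
python3 - <<'E'
from pc import *
st(); print(g)
E
```

```text
t 14.65 p [0.4753 0.3031 0.0214] w 0.0152 g 99.21858379617333 F [-0.5  0.9 -3.4] q [ 0.63 -0.14  2.31 -0.55  0.46  2.42]
[0.47499547 0.30195224 0.0203    ]
```

Call:
play_rows:
  targets:
    - [0,-0.0017,0,0.0025,0,0,0]
    - [0,-0.0009,0,0.0012,0,0,0]
    - [0,-0.0006,0,0.0008,0,0,0]
    - [0,0,0,0,0,0,0]
    - [0,0,0,0,0,0,0]

```text
t: 15.28
ee_pos: [0.4749, 0.303, 0.0155]
tool_rot: [[0.801, 0.21, 0.561], [0.172, -0.978, 0.121], [0.574, -0.0, -0.819]]
wrist_force: [0.1, 0.0, -2.4]
gripper_width: 0.0153
grip_force: 99.4
```

Call:
play_rows:
  targets:
    - [0,-0.0006,0,0.0008,0,0,0]
    - [0,0,0,0,0,0,0]

```text
t: 15.52
ee_pos: [0.4754, 0.3033, 0.0153]
tool_rot: [[0.8, 0.21, 0.562], [0.171, -0.978, 0.121], [0.575, -0.001, -0.818]]
wrist_force: [-3.7, -1.9, 4.8]
gripper_width: 0.0151
grip_force: 100.4
```

Call:
play_rows:
  targets:
    - [0,-0.0006,0,0.0008,0,0,0]
    - [0,0,0,0,0,0,0]

```text
t: 15.78
ee_pos: [0.476, 0.3037, 0.0153]
tool_rot: [[0.799, 0.21, 0.563], [0.171, -0.978, 0.122], [0.576, -0.001, -0.817]]
wrist_force: [-8.1, -5.2, 14.0]
gripper_width: 0.0151
grip_force: 101.8
```

Call:
play_rows:
  targets:
    - [0.25,0,0,0,0,0,0]
    - [0.4,0,0,0,0,0,0]
    - [0.5,0,0,0,0,0,0]
    - [0.5,0,0,-0.01,0,0,0]
    - [0.5,0,0,-0.03,0,0,0]
    - [0.5,0,0,-0.05,0,0,0]
    - [0.5,0,0,-0.04,0,0,0]
    - [0.7,0,0,0,0,0,0]

```text
t: 16.77
ee_pos: [0.4027, 0.2891, 0.1244]
tool_rot: [[0.797, 0.211, 0.566], [0.17, -0.977, 0.126], [0.58, -0.004, -0.815]]
wrist_force: [-0.4, 0.5, -0.1]
gripper_width: 0.0594
grip_force: 0.0
```

```bash
python3 - <<'E'
from plan import *
from h import *
st()
f,W=snap("wrist"); save("w5.png",f)
m=(W[...,2]>.015)&(W[...,2]<.045)&(cv2.cvtColor(f,cv2.COLOR_RGB2HSV)[...,1]<60)&(abs(W[...,0]-.4827)<.1)&(abs(W[...,1]-.3518)<.09)
P=W[m];print(len(P),P.min(0),P.max(0),np.percentile(P[:,2],[50,90,99]))
# flipped orientation for the gear shaft, half turn about tool z
F=np.diag([-1,-1,1.])
R=rot(4.4)@F; g=tcp((.6505,-.153),.018,4.4,.0085); pre=g-R[:,2]*.17; print(g,pre)
plan([(np.array([.47,.05,.2]),rot(4.4)@Ro.from_euler('z',-120,degrees=True).as_matrix(),.7),(pre,R,.7)])
E
```

```text
t 16.775 p [0.4027 0.2891 0.1244] w 0.0594 g 0.0 F [-0.4  0.5 -0.1] q [ 0.73 -0.61  2.44 -0.4   0.8   2.29]
3821 [0.41257914 0.27559433 0.01501801] [0.55849388 0.3539365  0.02711878] [0.02417466 0.0255384  0.02640094]
[ 0.65713237 -0.15248967  0.0085    ] [ 0.55991175 -0.15997039  0.14775585]
[[0.7,0.0049,0.0206,-0.0046,-0.2,-0.4,-9.5],[0.7,0.0014,0.0211,-0.0045,-0.2,-0.4,-9.5],[0.7,-0.0022,0.0211,-0.0045,-0.2,-0.4,-9.5],[0.7,-0.0057,0.0204,-0.0044,-0.2,-0.4,-9.5],[0.7,-0.009,0.0192,-0.0042,-0.2,-0.4,-9.5],[0.7,-0.0121,0.0175,-0.0041,-0.2,-0.4,-9.5],[0.7,-0.0148,0.0153,-0.0039,-0.2,-0.4,-9.4],[0.7,-0.0171,0.0127,-0.0038,-0.2,-0.4,-9.5]]
[[0.7,-0.019,0.0097,-0.0036,-0.2,-0.4,-9.4],[0.7,-0.0204,0.0064,-0.0035,-0.2,-0.4,-9.5],[0.7,-0.0212,0.003,-0.0033,-0.2,-0.4,-9.4],[0.7,-0.0214,-0.0005,-0.0031,-0.2,-0.5,-9.5],[0.7,-0.0289,-0.0117,0.0122,0.0,0.0,-8.6],[0.7,-0.0268,-0.0159,0.0121,0.0,0.0,-8.6],[0.7,-0.0241,-0.0198,0.0122,0.0,0.0,-8.6],[0.7,-0.0209,-0.0231,0.0121,0.0,0.0,-8.5]]
[[0.7,-0.0173,-0.026,0.0122,0.0,0.0,-8.6],[0.7,-0.0132,-0.0283,0.0121,0.0,0.0,-8.5],[0.7,-0.0089,-0.0299,0.0122,0.0,0.0,-8.6]]
```

View pics/w5.png

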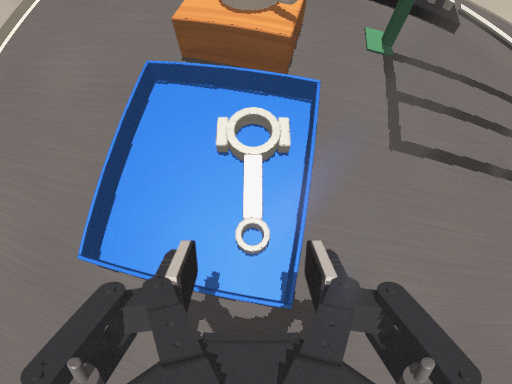

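Conrod lies flat in the right half of the blue tray (ring ~(253,133), small end ~(253,236), top at 26 mm), leaving the left part free. Now the gear shaft, with a half turn of the hand to keep joint 6 in range.

```bash
python3 - <<'E'
from plan import *
F=np.diag([-1,-1,1.])
R=rot(4.4)@F; g=tcp((.6505,-.153),.018,4.4,.0085); pre=g-R[:,2]*.16; print(g,pre)
plan([(np.array([.50,.10,.15]),rot(4.4)@Ro.from_euler('z',-120,degrees=True).as_matrix(),.7),(np.array([.50,-.16,.15]),R,.7),(pre,R,.7)],amax=10.2)
E
```

```text
[ 0.65713237 -0.15248967  0.0085    ] [ 0.56563061 -0.15953034  0.13956433]
[[0.7,0.0052,0.0171,0.0007,-0.2,-0.4,-9.5],[0.7,0.0023,0.0177,0.0008,-0.2,-0.4,-9.5],[0.7,-0.0007,0.0178,0.0008,-0.2,-0.4,-9.5],[0.7,-0.0036,0.0174,0.0009,-0.2,-0.4,-9.5],[0.7,-0.0064,0.0166,0.001,-0.2,-0.4,-9.5],[0.7,-0.0091,0.0153,0.0011,-0.2,-0.4,-9.5],[0.7,-0.0114,0.0136,0.0013,-0.2,-0.4,-9.4],[0.7,-0.0135,0.0116,0.0014,-0.2,-0.4,-9.5]]
[[0.7,-0.0152,0.0092,0.0015,-0.2,-0.4,-9.4],[0.7,-0.0165,0.0065,0.0016,-0.2,-0.4,-9.5],[0.7,-0.0173,0.0037,0.0018,-0.2,-0.4,-9.4],[0.7,-0.0177,0.0008,0.002,-0.2,-0.5,-9.5],[0.7,-0.0361,-0.024,-0.0019,0.0,0.0,-10.0],[0.7,-0.0313,-0.0299,-0.0019,0.0,0.0,-10.0],[0.7,-0.0257,-0.0348,-0.0019,0.0,0.0,-10.0],[0.7,-0.0192,-0.0388,-0.0019,0.0,0.0,-10.0]]
[[0.7,-0.0122,-0.0415,-0.0019,0.0,0.0,-10.0],[0.7,-0.0048,-0.0431,-0.0019,0.0,0.0,-10.0],[0.7,-0.0238,-0.0023,0.0231,0.0,0.0,0.0],[0.7,-0.0238,-0.0023,0.023,0.0,0.0,0.0]]
```

Call:
play_rows:
  targets:
    - [0.7,0.0052,0.0171,0.0007,-0.2,-0.4,-9.5]
    - [0.7,0.0023,0.0177,0.0008,-0.2,-0.4,-9.5]
    - [0.7,-0.0007,0.0178,0.0008,-0.2,-0.4,-9.5]
    - [0.7,-0.0036,0.0174,0.0009,-0.2,-0.4,-9.5]
    - [0.7,-0.0064,0.0166,0.001,-0.2,-0.4,-9.5]
    - [0.7,-0.0091,0.0153,0.0011,-0.2,-0.4,-9.5]
    - [0.7,-0.0114,0.0136,0.0013,-0.2,-0.4,-9.4]
    - [0.7,-0.0135,0.0116,0.0014,-0.2,-0.4,-9.5]

```text
t: 17.82
ee_pos: [0.4666, 0.1604, 0.1362]
tool_rot: [[0.02, 0.836, 0.548], [0.996, -0.065, 0.063], [0.088, 0.545, -0.834]]
wrist_force: [0.1, 0.0, -0.2]
gripper_width: 0.0598
grip_force: 0.0
```

```bash
python3 - <<'E'
from plan import *
st()
F=np.diag([-1,-1,1.])
R=rot(4.4)@F; g=tcp((.6505,-.153),.018,4.4,.0085); pre=g-R[:,2]*.16
plan([(np.array([.50,.10,.15]),rot(4.4)@Ro.from_euler('z',-120,degrees=True).as_matrix(),.7),(np.array([.50,-.16,.15]),R,.7),(pre,R,.7)],amax=10.2)
E
```

```text
t 17.825 p [0.4666 0.1604 0.1362] w 0.0598 g 0.0 F [ 0.1  0.  -0.2] q [ 0.3  -0.7   2.45 -0.14  0.82  0.42]
[[0.7,-0.0146,0.0098,0.0008,-0.3,-0.4,-9.4],[0.7,-0.016,0.0073,0.0009,-0.3,-0.4,-9.3],[0.7,-0.0169,0.0047,0.001,-0.3,-0.4,-9.4],[0.7,-0.0175,0.0018,0.0012,-0.4,-0.3,-9.3],[0.7,-0.0361,-0.0239,-0.0019,0.0,0.0,-10.0],[0.7,-0.0313,-0.0299,-0.0019,0.0,0.0,-10.0],[0.7,-0.0257,-0.0348,-0.0019,0.0,0.0,-10.0],[0.7,-0.0192,-0.0388,-0.0019,0.0,0.0,-10.0]]
[[0.7,-0.0122,-0.0415,-0.0019,0.0,0.0,-10.0],[0.7,-0.0049,-0.043,-0.002,0.0,0.0,-10.0],[0.7,-0.0238,-0.0023,0.0231,0.0,0.0,0.0],[0.7,-0.0238,-0.0023,0.023,0.0,0.0,0.0]]
```

Call:
play_rows:
  targets:
    - [0.7,-0.0146,0.0098,0.0008,-0.3,-0.4,-9.4]
    - [0.7,-0.016,0.0073,0.0009,-0.3,-0.4,-9.3]
    - [0.7,-0.0169,0.0047,0.001,-0.3,-0.4,-9.4]
    - [0.7,-0.0175,0.0018,0.0012,-0.4,-0.3,-9.3]
    - [0.7,-0.0361,-0.0239,-0.0019,0,0,-10]
    - [0.7,-0.0313,-0.0299,-0.0019,0,0,-10]
    - [0.7,-0.0257,-0.0348,-0.0019,0,0,-10]
    - [0.7,-0.0192,-0.0388,-0.0019,0,0,-10]

```text
t: 18.82
ee_pos: [0.4918, -0.0293, 0.1429]
tool_rot: [[-0.746, 0.351, 0.567], [0.453, 0.891, 0.045], [-0.489, 0.29, -0.823]]
wrist_force: [0.3, 0.4, 0.0]
gripper_width: 0.0598
grip_force: 0.0
```

Call:
play_rows:
  targets:
    - [0.7,-0.0122,-0.0415,-0.0019,0,0,-10]
    - [0.7,-0.0049,-0.043,-0.002,0,0,-10]
    - [0.7,0,0,0,0,0,0]
    - [0.7,0,0,0,0,0,0]

```text
t: 19.32
ee_pos: [0.4808, -0.0941, 0.1352]
tool_rot: [[-0.813, 0.144, 0.565], [0.204, 0.978, 0.045], [-0.546, 0.152, -0.824]]
wrist_force: [0.2, -0.2, 0.1]
gripper_width: 0.06
grip_force: 0.0
```

```bash
python3 - <<'E'
from plan import *
from h import *
st()
f,W=snap("top");save("t2.png",f)
m=(W[...,2]>.012)&(W[...,2]<.045)&(W[...,0]>.56)&(W[...,0]<.73)&(W[...,1]<-.12)&(W[...,1]>-.185);P=W[m];print(len(P),P.min(0),P.max(0))
F=np.diag([-1,-1,1.])
R=rot(4.4)@F; g=tcp((.6505,-.153),.018,4.4,.0085)
plan([(g-R[:,2]*.14,R,.7),(g-R[:,2]*.05,R,.7)])
E
```

```text
t 19.325 p [ 0.4808 -0.0941  0.1352] w 0.06 g 0.0 F [ 0.2 -0.2  0.1] q [-0.56 -0.71  2.47  0.43  0.93 -2.12]
445 [ 0.58536708 -0.17369797  0.01222551] [ 0.70521448 -0.13061663  0.04289548]
[[0.7,-0.0281,-0.0173,0.0205,0.0,-0.2,-5.1],[0.7,-0.0264,-0.0197,0.0206,0.0,-0.1,-5.1],[0.7,-0.0246,-0.0221,0.0207,0.0,-0.2,-5.1],[0.7,0.0,0.0,0.045,0.0,0.0,0.0],[0.7,0.0001,0.0,0.045,0.0,0.0,0.0]]
```

Joint 6 would run out (−2.12 and falling) with the half turn here, so I undo it; the shaft will be laid at a yaw of 25° instead, which fits beside the rod.

```bash
python3 - <<'E'
from plan import *
R=rot(4.4); g=tcp((.6505,-.153),.018,4.4,.0085); pre=g-R[:,2]*.16
plan([(np.array([.50,-.13,.15]),R@Ro.from_euler('z',-80,degrees=True).as_matrix(),.7),(np.array([.51,-.155,.16]),R,.7),(pre,R,.7)],amax=10.2)
E
```

```text
[[0.7,-0.0034,-0.0034,-0.0003,0.0,0.0,9.4],[0.7,-0.0039,-0.0028,-0.0003,0.0,0.0,9.4],[0.7,-0.0043,-0.0021,-0.0003,-0.1,0.0,9.4],[0.7,-0.0046,-0.0014,-0.0003,-0.1,-0.1,9.4],[0.7,-0.0048,-0.0006,-0.0003,0.0,0.0,9.4],[0.7,-0.0048,0.0001,-0.0003,-0.1,-0.1,9.4],[0.7,-0.0048,0.0009,-0.0003,0.0,0.0,9.4],[0.7,-0.0045,0.0017,-0.0003,-0.1,-0.1,9.4]]
[[0.7,-0.0042,0.0025,-0.0003,0.0,0.0,9.5],[0.7,-0.0029,0.0021,-0.0005,0.0,0.0,10.0],[0.7,-0.0025,0.0025,-0.0004,0.0,0.0,10.0],[0.7,-0.002,0.0029,-0.0005,0.0,0.0,10.0],[0.7,-0.0015,0.0033,-0.0004,0.0,0.0,10.0],[0.7,-0.0009,0.0035,-0.0005,0.0,0.0,10.0],[0.7,-0.0003,0.0035,-0.0004,0.0,0.0,10.0],[0.7,0.0004,0.0035,-0.0005,0.0,0.0,10.0]]
[[0.7,0.001,0.0035,-0.0004,0.0,0.0,10.0],[0.7,0.0167,0.0044,0.0242,0.0,0.0,0.0],[0.7,0.0167,0.0044,0.0241,0.0,0.0,0.0]]
```

Call:
play_rows:
  targets:
    - [0.7,-0.0034,-0.0034,-0.0003,0,0,9.4]
    - [0.7,-0.0039,-0.0028,-0.0003,0,0,9.4]
    - [0.7,-0.0043,-0.0021,-0.0003,-0.1,0,9.4]
    - [0.7,-0.0046,-0.0014,-0.0003,-0.1,-0.1,9.4]
    - [0.7,-0.0048,-0.0006,-0.0003,0,0,9.4]
    - [0.7,-0.0048,0.0001,-0.0003,-0.1,-0.1,9.4]
    - [0.7,-0.0048,0.0009,-0.0003,0,0,9.4]
    - [0.7,-0.0045,0.0017,-0.0003,-0.1,-0.1,9.4]

```text
t: 20.38
ee_pos: [0.4986, -0.1251, 0.1494]
tool_rot: [[-0.068, 0.817, 0.573], [0.998, 0.051, 0.045], [0.007, 0.575, -0.818]]
wrist_force: [-1.5, 0.0, 0.5]
gripper_width: 0.0598
grip_force: 0.0
```

Call:
play_rows:
  targets:
    - [0.7,-0.0042,0.0025,-0.0003,0,0,9.5]
    - [0.7,-0.0029,0.0021,-0.0005,0,0,10]
    - [0.7,-0.0025,0.0025,-0.0004,0,0,10]
    - [0.7,-0.002,0.0029,-0.0005,0,0,10]
    - [0.7,-0.0015,0.0033,-0.0004,0,0,10]
    - [0.7,-0.0009,0.0035,-0.0005,0,0,10]
    - [0.7,-0.0003,0.0035,-0.0004,0,0,10]
    - [0.7,0.0004,0.0035,-0.0005,0,0,10]

```text
t: 21.38
ee_pos: [0.5095, -0.1509, 0.1599]
tool_rot: [[0.791, 0.216, 0.573], [0.232, -0.972, 0.045], [0.566, 0.097, -0.818]]
wrist_force: [0.7, 0.7, -0.8]
gripper_width: 0.0598
grip_force: 0.0
```

Call:
play_rows:
  targets:
    - [0.7,0.001,0.0035,-0.0004,0,0,10]
    - [0.7,0,0,0,0,0,0]
    - [0.7,0,0,0,0,0,0]

```text
t: 21.75
ee_pos: [0.5106, -0.1545, 0.1611]
tool_rot: [[0.815, 0.083, 0.573], [0.07, -0.997, 0.045], [0.575, 0.003, -0.818]]
wrist_force: [-0.5, 0.2, -0.0]
gripper_width: 0.0598
grip_force: 0.0
```

```bash
python3 - <<'E'
from plan import *
st()
R=rot(4.4); g=tcp((.6505,-.153),.018,4.4,.0085); pre=g-R[:,2]*.15
plan([(pre,R,.7),(g-R[:,2]*.06,R,.7)])
E
```

```text
t 21.75 p [ 0.5106 -0.1545  0.1611] w 0.0598 g 0.0 F [-0.5  0.2 -0. ] q [-0.66 -0.52  2.31  0.5   0.94  0.61]
[[0.7,0.0161,0.0047,0.0295,0.0,0.0,0.2],[0.7,0.0161,0.0047,0.0295,0.0,-0.1,0.2],[0.7,0.0,0.0,0.045,0.0,0.0,0.0],[0.7,0.0,0.0001,0.045,0.0,0.0,0.0]]
```

Call:
play_rows:
  targets:
    - [0.7,0.0161,0.0047,0.0295,0,0,0.2]
    - [0.7,0.0161,0.0047,0.0295,0,-0.1,0.2]
    - [0.7,0,0,0.045,0,0,0]
    - [0.7,0,0.0001,0.045,0,0,0]
    - [0.7,0,0,0,0,0,0]
    - [0.7,0,0,0,0,0,0]

```text
t: 22.5
ee_pos: [0.6228, -0.156, 0.0585]
tool_rot: [[0.817, 0.075, 0.572], [0.06, -0.997, 0.044], [0.574, -0.001, -0.819]]
wrist_force: [-0.1, -0.6, -0.1]
gripper_width: 0.0599
grip_force: 0.0
```

```bash
python3 - <<'E'
from plan import *
st()
R=rot(4.4); g=tcp((.6505,-.153),.018,4.4,.0095)
plan([(g,R,.7,.017)])
E
```

```text
t 22.5 p [ 0.6228 -0.156   0.0585] w 0.0599 g 0.0 F [-0.1 -0.6 -0.1] q [-0.51 -0.01  2.1   0.59  0.6   0.57]
[[0.7,-0.0001,-0.0002,0.0149,0.0,0.0,0.0],[0.7,-0.0001,-0.0002,0.0149,0.0,0.0,0.0],[0.7,-0.0001,-0.0002,0.0149,0.0,0.0,-0.1],[0.7,-0.0001,-0.0003,0.0148,0.0,0.0,0.0]]
```

Call:
play_rows:
  targets:
    - [0.7,0,-0.0002,0.0149,0,0,0]
    - [0.7,0,-0.0002,0.0149,0,0,0]
    - [0.7,0,-0.0002,0.0149,0,0,0]
    - [0.7,0,-0.0003,0.0148,0,0,0]
    - [0.7,0,0,0,0,0,0]

```text
t: 23.12
ee_pos: [0.6576, -0.1534, 0.0116]
tool_rot: [[0.815, 0.074, 0.574], [0.06, -0.997, 0.043], [0.576, -0.0, -0.818]]
wrist_force: [-0.3, -0.1, 0.6]
gripper_width: 0.0598
grip_force: 0.0
```

Call:
play_rows:
  targets:
    - [0,0,0,0,0,0,0]
    - [0,0,0,0,0,0,0]
    - [0,0,0,0,0,0,0]
    - [0,0,0,0,0,0,0]
    - [0,0,0,0,0,0,0]
    - [0,0,0,0,0,0,0]
  newtons: 100

```text
t: 23.88
ee_pos: [0.6574, -0.1533, 0.0111]
tool_rot: [[0.816, 0.073, 0.574], [0.059, -0.997, 0.043], [0.575, -0.001, -0.818]]
wrist_force: [-9.3, 1.0, 12.0]
gripper_width: 0.0208
grip_force: 97.4
```

```bash
python3 - <<'E'
from plan import *
st()
p=np.array(ctrl.sense()["ee_pos"]);R=rot(4.4)
a=p-R[:,2]*.06; b=np.array([.53,-.12,.11])
plan([(a,R,0,.02),(b,R,0,.035)])
E
```

```text
t 23.875 p [ 0.6574 -0.1533  0.0111] w 0.0208 g 97.39239692687988 F [-9.3  1.  12. ] q [-0.47  0.17  2.02  0.67  0.5   0.51]
[[0,0.0,0.0,-0.02,0.0,0.0,-0.1],[0,0.0001,0.0,-0.02,0.0,-0.1,0.0],[0,0.0,0.0001,-0.02,0.1,0.0,-0.1],[0,-0.0113,-0.0108,-0.0231,0.0,0.0,0.0],[0,-0.0113,-0.0108,-0.0231,0.0,0.0,0.0],[0,-0.0113,-0.0108,-0.0231,0.0,0.0,0.0],[0,-0.0113,-0.0107,-0.0231,0.0,0.0,0.0]]
```

Call:
play_rows:
  targets:
    - [0,0,0,-0.015,0,0,0]
    - [0,0,0,-0.02,0,0,0]
    - [0,0,0,-0.025,0,0,0]
    - [0,-0.0113,-0.0108,-0.0231,0,0,0]
    - [0,-0.0113,-0.0108,-0.0231,0,0,0]
    - [0,-0.0113,-0.0108,-0.0231,0,0,0]
    - [0,-0.0113,-0.0107,-0.0231,0,0,0]
    - [0,0,0,0,0,0,0]

```text
t: 24.88
ee_pos: [0.5284, -0.1188, 0.1086]
tool_rot: [[0.817, 0.073, 0.572], [0.059, -0.997, 0.043], [0.574, -0.001, -0.819]]
wrist_force: [0.5, -1.0, -3.5]
gripper_width: 0.0206
grip_force: 99.1
```

```bash
cat > pg.py <<'E'
from plan import *
e=lambda Y:np.array([np.cos(np.radians(Y)),np.sin(np.radians(Y)),0])
Y=25;R=rot(Y)
o=np.array([.4827,.3518,0])-.010*e(2)+.038*e(92)
g=o+.0069*e(Y)+[0,0,.0111+.004+.004]
E
python3 - <<'E'
from pg import *
st(); print(g)
plan([(np.array([.525,.13,.11]),rot(16),0,.045),(g+[0,0,.085],R,0,.045)])
E
```

```text
t 24.875 p [ 0.5284 -0.1188  0.1086] w 0.0206 g 99.05829906463623 F [ 0.5 -1.  -3.5] q [-0.55 -0.44  2.35  0.5   0.77  0.67]
[0.47763343 0.39234392 0.0191    ]
[[0,0.0021,-0.0414,0.0013,1.1,0.0,-1.6],[0,0.0033,-0.0413,0.0021,1.1,0.0,-1.6],[0,0.0045,-0.0411,0.0028,1.1,0.0,-1.6],[0,0.0056,-0.0409,0.0036,1.1,0.0,-1.6],[0,0.0067,-0.0407,0.0044,1.2,0.0,-1.6],[0,0.0079,-0.0404,0.0053,1.1,0.0,-1.7],[0,0.0031,-0.0442,0.0034,0.9,0.0,-1.2],[0,0.004,-0.0441,0.0041,0.9,0.0,-1.2]]
[[0,0.0049,-0.0439,0.0047,0.8,0.0,-1.2],[0,0.0059,-0.0437,0.0054,0.9,0.0,-1.3],[0,0.0068,-0.0435,0.006,0.8,0.0,-1.2],[0,0.0078,-0.0433,0.0067,0.9,0.0,-1.3]]
```

Call:
play_rows:
  targets:
    - [0,0.0021,-0.0414,0.0013,1.1,0,-1.6]
    - [0,0.0033,-0.0413,0.0021,1.1,0,-1.6]
    - [0,0.0045,-0.0411,0.0028,1.1,0,-1.6]
    - [0,0.0056,-0.0409,0.0036,1.1,0,-1.6]
    - [0,0.0067,-0.0407,0.0044,1.2,0,-1.6]
    - [0,0.0079,-0.0404,0.0053,1.1,0,-1.7]
    - [0,0.0031,-0.0442,0.0034,0.9,0,-1.2]
    - [0,0.004,-0.0441,0.0041,0.9,0,-1.2]

```text
t: 25.88
ee_pos: [0.5098, 0.2185, 0.1071]
tool_rot: [[0.775, 0.326, 0.541], [0.266, -0.945, 0.189], [0.573, -0.003, -0.82]]
wrist_force: [-0.5, -0.2, -4.5]
gripper_width: 0.0209
grip_force: 99.3
```

Call:
play_rows:
  targets:
    - [0,0.0049,-0.0439,0.0047,0.8,0,-1.2]
    - [0,0.0059,-0.0437,0.0054,0.9,0,-1.3]
    - [0,0.0068,-0.0435,0.006,0.8,0,-1.2]
    - [0,0.0078,-0.0433,0.0067,0.9,0,-1.3]
    - [0,0,0,0,0,0,0]
    - [0,0,0,0,0,0,0]

```text
t: 26.62
ee_pos: [0.4782, 0.3917, 0.1028]
tool_rot: [[0.743, 0.424, 0.518], [0.347, -0.906, 0.243], [0.572, -0.0, -0.82]]
wrist_force: [-0.2, 0.2, -4.6]
gripper_width: 0.0209
grip_force: 99.5
```

```bash
python3 - <<'E'
from pg import *
from h import *
st()
f,W=snap("wrist");save("w6.png",f)
plan([(g+[0,0,.04],R,0,.02),(g+[0,0,.01],R,0,.015),(g,R,0,.01)])
E
```

```text
t 26.625 p [0.4782 0.3917 0.1028] w 0.0209 g 99.47476387023926 F [-0.2  0.2 -4.6] q [ 0.69 -0.18  2.16 -0.26  0.58  2.  ]
[[0,-0.0084,-0.0004,0.0119,0.0,0.0,0.0],[0,-0.0085,-0.0005,0.012,0.0,0.0,0.0],[0,-0.0084,-0.0004,0.0119,0.0,0.1,0.0],[0,-0.0058,0.0,0.0082,0.0,0.0,0.0],[0,-0.0057,0.0,0.0082,0.0,0.0,0.0],[0,-0.0058,0.0,0.0082,0.0,0.0,0.0],[0,-0.0057,0.0,0.0082,0.0,0.0,0.0]]
```

View pics/w6.png

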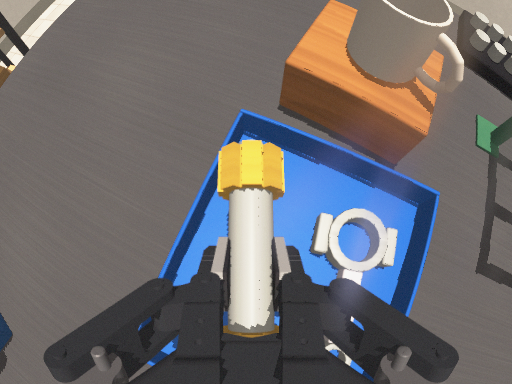

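Shaft held squarely over the free left part of the blue tray (front gear ~(251,168)), the rod to the right at ~(355,240). Lowering.

Call:
play_rows:
  targets:
    - [0,-0.0084,-0.0004,0.0119,0,0,0]
    - [0,-0.0085,-0.0005,0.012,0,0,0]
    - [0,-0.0084,-0.0004,0.0119,0,0,0]
    - [0,-0.0058,0,0.0082,0,0,0]
    - [0,-0.0057,0,0.0082,0,0,0]
    - [0,-0.0058,0,0.0082,0,0,0]
    - [0,-0.0057,0,0.0082,0,0,0]
    - [0,0,0,0,0,0,0]

```text
t: 27.68
ee_pos: [0.4774, 0.3927, 0.0189]
tool_rot: [[0.743, 0.423, 0.518], [0.347, -0.906, 0.243], [0.572, -0.0, -0.82]]
wrist_force: [0.6, -0.3, -4.2]
gripper_width: 0.0207
grip_force: 99.5
```

Call:
play_rows:
  targets:
    - [0,-0.0012,0,0.0016,0,0,0]
    - [0,0,0,0,0,0,0]
    - [0,0,0,0,0,0,0]

```text
t: 28.05
ee_pos: [0.4783, 0.3934, 0.0187]
tool_rot: [[0.742, 0.423, 0.52], [0.346, -0.906, 0.244], [0.575, -0.001, -0.818]]
wrist_force: [0.2, 0.3, -3.4]
gripper_width: 0.0209
grip_force: 99.5
```

Call:
play_rows:
  targets:
    - [0,-0.0012,0,0.0016,0,0,0]
    - [0,0,0,0,0,0,0]
    - [0,0,0,0,0,0,0]

```text
t: 28.42
ee_pos: [0.4779, 0.3931, 0.0162]
tool_rot: [[0.742, 0.423, 0.52], [0.346, -0.906, 0.244], [0.574, -0.001, -0.819]]
wrist_force: [-0.6, 0.2, -3.7]
gripper_width: 0.0209
grip_force: 99.5
```

Call:
play_rows:
  targets:
    - [0,-0.0006,0,0.0008,0,0,0]
    - [0,0,0,0,0,0,0]

```text
t: 28.68
ee_pos: [0.478, 0.3932, 0.0153]
tool_rot: [[0.742, 0.423, 0.52], [0.346, -0.906, 0.244], [0.574, -0.001, -0.819]]
wrist_force: [1.0, -0.9, -3.4]
gripper_width: 0.0208
grip_force: 99.5
```

Call:
play_rows:
  targets:
    - [0,-0.0006,0,0.0008,0,0,0]
    - [0,0,0,0,0,0,0]

```text
t: 28.92
ee_pos: [0.4784, 0.3936, 0.0151]
tool_rot: [[0.741, 0.423, 0.521], [0.346, -0.906, 0.244], [0.575, -0.001, -0.818]]
wrist_force: [-3.2, -2.6, 2.6]
gripper_width: 0.0209
grip_force: 100.9
```

Call:
play_rows:
  targets:
    - [0,-0.0006,0,0.0008,0,0,0]
    - [0,0,0,0,0,0,0]

```text
t: 29.18
ee_pos: [0.4789, 0.394, 0.0151]
tool_rot: [[0.741, 0.423, 0.522], [0.345, -0.906, 0.245], [0.576, -0.001, -0.817]]
wrist_force: [-7.7, -5.1, 10.9]
gripper_width: 0.021
grip_force: 102.1
```

Call:
play_rows:
  targets:
    - [0.32,0,0,0,0,0,0]
    - [0.42,0,0,0,0,0,0]
    - [0.52,0,0,0,0,0,0]
    - [0.52,0,0,0,0,0,0]
    - [0.52,0,0,-0.015,0,0,0]
    - [0.52,0,0,-0.03,0,0,0]
    - [0.52,0,0,-0.045,0,0,0]
    - [0.52,0,0,-0.045,0,0,0]

```text
t: 30.18
ee_pos: [0.4069, 0.3597, 0.1244]
tool_rot: [[0.743, 0.423, 0.519], [0.346, -0.906, 0.243], [0.573, -0.001, -0.819]]
wrist_force: [0.2, 0.6, 1.1]
gripper_width: 0.0445
grip_force: 0.0
```

Call:
play_rows:
  targets:
    - [0.52,0,0,-0.02,0,0,0]
    - [0.52,0,0,0,0,0,0]
    - [0.52,0,0,0,0,0,0]

```text
t: 30.55
ee_pos: [0.3973, 0.3553, 0.1393]
tool_rot: [[0.742, 0.423, 0.519], [0.346, -0.906, 0.243], [0.573, -0.001, -0.819]]
wrist_force: [-0.4, 0.2, -0.3]
gripper_width: 0.0442
grip_force: 0.0
```

```bash
python3 - <<'E'
from plan import *
from h import *
st()
f,W=snap("wrist")
H=cv2.cvtColor(f,cv2.COLOR_RGB2HSV).astype(int)
m=(H[...,0]>12)&(H[...,0]<32)&(H[...,1]>110)&(abs(W[...,0]-.4827)<.11)&(abs(W[...,1]-.3518)<.1)&(W[...,2]<.07);P=W[m];print(len(P),P.min(0),P.max(0),np.percentile(P[:,2],[50,98]))
for a,b in((.40,.46),(.49,.56)):
    q=P[(P[:,0]>a)&(P[:,0]<b)];print(len(q),q.mean(0),np.percentile(q[:,2],98))
t,_=snap("side"); o=np.vstack([cv2.resize(f,(440,300)),cv2.resize(t,(440,300))]); save("end.png",o)
E
```

```text
t 30.55 p [0.3973 0.3553 0.1393] w 0.0442 g 0.0 F [-0.4  0.2 -0.3] q [ 0.76 -0.53  2.35 -0.27  0.75  2.03]
1783 [0.41215863 0.35079116 0.00351889] [0.53412198 0.43052773 0.0408309 ] [0.03561591 0.0401173 ]
987 [0.42913649 0.37096729 0.03512888] 0.04011533888424413
796 [0.51467533 0.41088537 0.03433567] 0.040101857421592654
```

View pics/end.png

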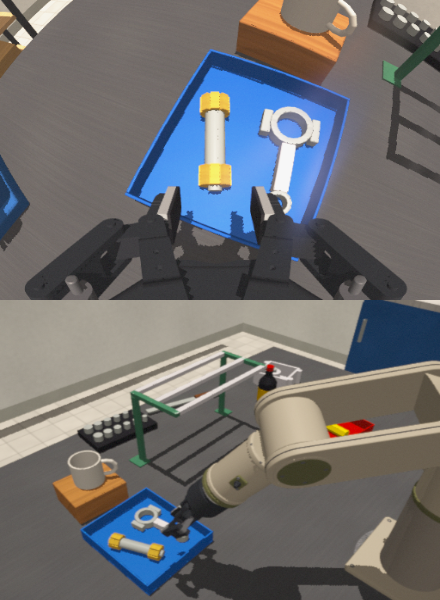

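The shaft (gear tops at 40 mm, level) and the rod lie flat side by side in the blue tray. The screwdriver is in the red tray, the mug and bottle are unmoved, and the gripper is clear.

```bash
python3 -c "
from cell import ctrl
print(ctrl.close_job())"
```

```text
the job is handed in; nothing more can be done
None
```

The job is handed in at about 31 s: the screwdriver lies flat in the red tray, and the connecting rod and gear shaft lie flat side by side in the blue tray; I saw no contact with the shelf, mug or oil bottle.

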